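# Wedge up the hanging leg of a loaded display stand

### The arm

A 6-joint arm with a two-finger parallel gripper is mounted at the origin on the work surface. World frame = base frame: x ahead of the robot, y to its left, z up, the work surface at z = 0. Lengths are in m, angles in degrees, forces in N, time in s.
With the tool pointing down it reaches from about 0.4 to 0.825 m from the base axis. Payload 7 kg.
Tool frame: the origin (TCP) lies midway between the tips of the shut fingers; the grasp point (between the pads) lies 19 mm behind it; z points along the fingers, x is the direction in which the jaws open and shut, and the axes are right-handed (so a half turn about z gives the same grasp; the last joint's range is limited). The gripper opens to 88 mm and grips with 3 to 60 N. Pads are 19 mm wide; open, the fingers measure 130 mm over their backs; the gripper's body (78 mm by 193 mm) begins 47 mm behind the grasp point.
Start: joints at [92.309, 20.546, 0.682, 0, -70.136, -16.507], TCP at [0.166, 0.654, 0.227] pointing down, gripper open.
Joint ranges: [-176.03, 176.03], [-82.01, 121.73], [-58.28, 71.71], [-173.87, 95.51], [-174.79, -0.11], [-173.66, 173.66]. Speed limits (degrees/s): [136.94, 136.94, 172.46, 180, 180, 180].

### API

Orientations are given as [roll, pitch, yaw] about the fixed x, y, z axes, in that order (R = Rz(yaw) Ry(pitch) Rx(roll)).
In Python, from plant import * gives the robot as it stands. The module is installed in compiled form; this text tells all that it offers.
- The arm moves only by the shell command python3 -m pendant 'ROWS' [OPENING]. ROWS is JSON, a list that holds one entry, the list of rows, each a list of 6 numbers: the shift along the world's x, y, z in mm, then the turn, a rotation vector about the world's x, y, z in degrees. A call has 1 to 10 rows; each row is the pose to reach, as a shift and turn from the pose commanded when the call began; what a row does not reach only later rows make up. A row lasts 1/8 s, in which the tool goes at most 62.5 mm and 10.7 degrees, less where a joint would pass 70% of its speed; a pose out of reach is approached as far as the arm can. A call with a gripper value outside its range is refused whole. OPENING is the closure, from -1 (fully open) to 1 (shut), set as the call begins (- or left out, the last holds). The fingers move at their own pace and stop on an object; the grip force is fixed at half the most. Time passes only in rows, so rows that repeat a pose let the fingers close. It gives the time, the measured TCP pose, the force and the opening at its end, in the units of the state.
- get_obs(): the state, without advancing time (a new reading comes with each control period).
- snapshot(name): name is "scene" or "top" or "wrist"; returns a dict with "pixels" (480x640x3 uint8, red, green, blue), "depth" (480x640 float32, m along the optical axis (not along the pixel's ray), 0 where there is no reading), "fx", "fy", "cx", "cy" (pixels), "pose" (4x4, takes a point from camera to world coordinates); the wrist camera has in their place "tool_from_camera" (4x4, takes a point from camera to tool coordinates, whose origin is the TCP and whose axes are the tool frame's). Camera axes: x right, y down, z forward; pixel columns grow to the right and rows downward; lengths in m; the calibration is good to about 2 mm. A picture is of the moment at which its call begins: read the wrist's pose just before it.
- close_job(): hands the job in, once; it reports no verdict.
The state is a dict: "clock": time; "joint_pos": joint angles; "qvel": joint speeds; "tau": joint torques, N m; "tool_pos": TCP position; "orientation": TCP orientation; "force": force on the tool from outside, world axes, zero at the start; "moment": the same for the moment, N m; "opening": finger opening in m.
Only numpy, scipy, OpenCV 4.12 (cv2) and the standard library are available. Lean on these libraries where they do the work, as an engineer would, in place of code of your own. Each camera call takes 0.05 s, during which the arm holds its last target. There are 200 camera calls.

### The job

One front leg of the loaded counter stand hangs just clear of the counter. Take the wooden wedge, slide it thin end first straight in from the front under that leg until it jams tight and carries the corner, without jacking the stand up, then let go; do not knock the stand or disturb the other things on the counter.

Things in the scene. Friction and masses are not known exactly. Their poses are not given: they have to be found in the camera images.
- wedge: Loose solid wedge of bare light wood, 150 mm long, 46 mm wide, 75 g or so. Its flat underside lies on the counter; its top is one plane that falls evenly from 28 mm thick at the heel to 3 mm at the toe (thin end). Origin: centre of the underside; +x points to the toe, z up.
- wedge_toe (a point): middle of the bottom edge of the wedge's thin end, 75 mm from the origin along +x; axes as the wedge's
- wedge_heel (a point): middle of the bottom edge of the wedge's thick end (upright face 46 mm wide, 28 mm high), 75 mm from the origin along -x; axes as the wedge's
- rack: Grey steel counter stand on four square legs, loaded, too heavy to shift: deck with two baskets of fittings, shelf of cartons at the back (to 0.45 m). Origin: on the counter, straight below the middle of the hanging foot's front edge; +x goes horizontally in under the stand (the way to push), +y along its front to the other front leg, which stands on the counter at y = 280 mm
- rack_foot (a point): point on the counter below the centre of the hanging leg's foot, 22 mm in (+x) from the stand's origin. The foot is a level black square, 44 x 44 mm, on the front leg at the stand's free end; it hangs 10 to 16 mm above the counter, differently each time. Wood, foot and counter rub at about 0.3 to 0.4, so a tight wedge stays put
- rack_corner (a point): Free front corner of the deck's underside, 110 mm up; in the stand's frame x = -80, y = -50 mm: the deck overhangs the foot by 80 mm. It is 30 mm thick, its lip runs 380 mm along +y; baskets on it start 5 mm behind the lip, tops 225 mm up. The loaded corner gives: 4 N starts to lift the foot, then 3 N per mm. Push grows 0.5-1 N per mm; 15-25 N is tight
- packer: bystander: loose flat slab of the same light wood, 120 x 46 x 12 mm, no taper; lies near the wedge, sometimes in the place where the wedge is at other times. Origin: centre of the underside, x along its length
- elbow: bystander: loose grey plastic 90-degree drain elbow standing on one socket, 62 mm across the sockets, about 101 mm high, reaching 85 mm out along its +x. Origin: centre of the foot
- carton: bystander: loose white carton with a grey band, 190 x 80 x 55 mm. Origin: centre of the underside, x along its length

How it is judged (in metres and radians):
On the way, in this order (a step that is already met when the one before it is completed fails the run):
1. the wedge's thin end is in under the foot and down on the counter (x of wedge_toe in the frame of rack above 0.005 m and y of wedge_toe in the frame of rack between -0.025 and 0.025 m and height (world z) of wedge_toe below 0.008 m and angle between the x axis of wedge and the x axis of rack, either way round below 0.35 rad), for 0.05 s.
2. the wedge is jammed under the foot (contact force between wedge and rack above 5 N), for 0.2 s.
At the end, for the whole second after the job is handed in: The wedge lies flat on the counter (within 0.06 rad) and still, thin end in under the hanging foot and at least 30 mm past its front edge, within 25 mm sideways and 0.25 rad of straight in, let go, and jammed: it presses on the foot with 5 to 30 N (the foot lifted by some 1 to 8 mm) (contact force between wedge and rack between 5 and 30 N and x of wedge_toe in the frame of rack above 0.03 m and y of wedge in the frame of rack between -0.025 and 0.025 m and angle between the x axis of wedge and the x axis of rack, either way round below 0.25 rad and angle between wedge's own z axis and vertical below 0.06 rad and linear speed of wedge below 0.01 m/s); the robot touches nothing.
It fails at once if the robot bangs against the stand (over 20 N) (contact force between any of the arm, the fingers and rack above 20 N).
It fails at once if a bystander is shifted by more than 30 mm (distance of any of packer, elbow, carton from where it was at the start of the episode above 0.03 m).
It also fails if it takes over 48 s, if anything falls off the work surface, if the arm or the gripper's body presses on something with over 40 N, if the wrist force passes 120 N, or if a joint passes its speed limit or range.

## Working session

There is one attempt and no reset: what is moved stays moved. The work goes in short steps, Python scripts to look and compute and a shell command to move; the robot and the scene stay as the last step left them, time stands still between calls to the robot, and variables do not carry over. Pictures are saved under pics/ and viewed, about 8 in all and at most 12, crops included, and the job is handed in when it is done.

```bash
mkdir -p pics; cat > h.py <<'E'
from plant import *
import numpy as np, cv2, pickle
def save(n,f):
    s=snapshot(n); cv2.imwrite(f"pics/{f}.png",cv2.cvtColor(s["pixels"],cv2.COLOR_RGB2BGR)); pickle.dump(s,open(f"pics/{f}.pkl","wb")); return s
E
python3 - <<'E'
from h import *
o=get_obs(); print(o)
for n in("top","scene"):
    s=save(n,n+"0"); print(n,s["fx"],s["cx"],s["cy"],s["pose"].round(3).tolist())
E
```

```text
{'clock': 0.0, 'joint_pos': array([ 9.23090972e+01,  2.05922269e+01,  6.31982743e-01, -2.02157192e-02,
       -7.01354336e+01, -1.65056971e+01]), 'qvel': array([ 0.06789936,  0.08976427, -0.03065233,  0.09148017, -0.02350323,
       -0.05483175]), 'tau': array([ 1.57304448e-04, -5.82718956e+01,  2.93048841e+01,  6.99746355e+00,
        6.73916191e-03, -1.53012897e-04]), 'tool_pos': array([0.16546354, 0.65388612, 0.22559985]), 'orientation': array([-1.79991035e+02, -9.71345905e-02, -1.04203493e+02]), 'force': array([-0.59247128, -0.34833551, -0.64560907]), 'moment': array([ 0.00270931,  0.00167149, -0.01271363]), 'opening': 0.08751811097923659}
top 459.7292603283449 329.7079628934168 232.94496052548186 [[-0.014, -0.994, 0.111, 0.439], [-1.0, 0.014, -0.003, -0.152], [0.001, -0.111, -0.994, 0.992], [0.0, 0.0, 0.0, 1.0]]
scene 541.6816516430673 321.66526730674485 246.6930320265376 [[0.861, 0.346, -0.372, 1.009], [0.508, -0.577, 0.639, -0.917], [0.006, -0.74, -0.673, 0.919], [0.0, 0.0, 0.0, 1.0]]
```

View pics/top0.png

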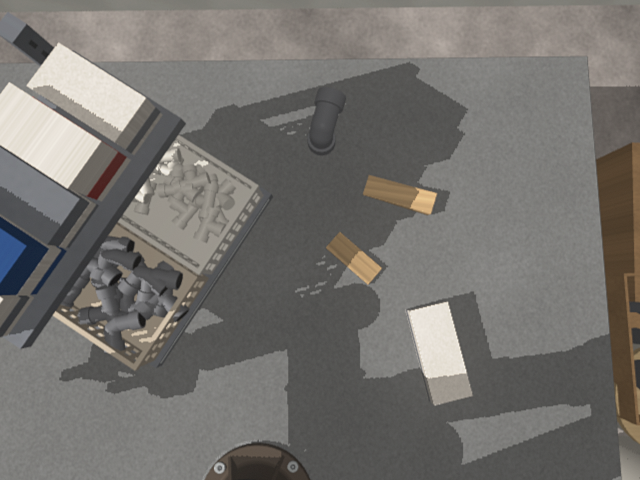

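View pics/scene0.png

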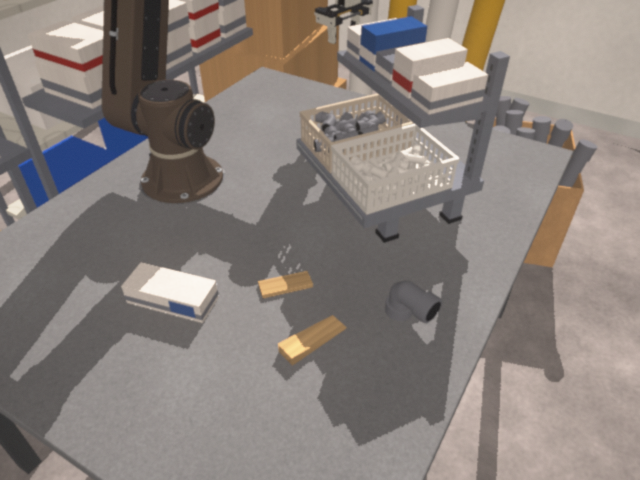

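```bash
cat >> h.py <<'E'
def cloud(s,pose=None):
    d=s["depth"]; v,u=np.mgrid[:480,:640]
    P=np.stack([(u-s["cx"])/s["fx"]*d,(v-s["cy"])/s["fy"]*d,d,np.ones_like(d)],-1)
    return (P@(s["pose"] if pose is None else pose).T)[...,:3]
def load(f): return pickle.load(open(f"pics/{f}.pkl","rb"))
E
python3 - <<'E'
from h import *
for f in("top0","scene0"):
    s=load(f); W=cloud(s); hsv=cv2.cvtColor(s["pixels"],cv2.COLOR_RGB2HSV)
    m=((hsv[...,0]>8)&(hsv[...,0]<25)&(hsv[...,1]>70)&(hsv[...,2]>60)&(W[...,2]<.05)&(W[...,2]>-.02)&(s["depth"]>0)).astype(np.uint8)
    m=cv2.morphologyEx(m,cv2.MORPH_OPEN,np.ones((3,3)))
    n,l,st,c=cv2.connectedComponentsWithStats(m)
    for i in range(1,n):
        if st[i,4]<300: continue
        P=W[l==i]; r=cv2.minAreaRect((P[:,:2]*1000).astype(np.float32))
        print(f,st[i],"rect",np.round(cv2.boxPoints(r)).tolist(),np.round(r[1]))
        b=cv2.boxPoints(r)
        for q in b: 
            k=np.linalg.norm(P[:,:2]*1000-q,axis=1)<20; print("   z near",q.round(),P[k,2].max().round(4) if k.any() else None)
s=load("scene0"); W=cloud(s)
for v in range(205,250,3): print(v,[ (u,s["pixels"][v,u].mean().round().astype(int).item(),*(W[v,u]*1000).round().astype(int).tolist()) for u in range(372,406,5)])
im=cv2.imread("pics/scene0.png")[130:260,280:480]; a=cv2.resize(im,(800,520),interpolation=cv2.INTER_CUBIC); cv2.imwrite("pics/c1.png",cv2.convertScaleAbs(a,alpha=1.5,beta=15))
# deck lip top cloud
s=load("top0");W=cloud(s)
k=(abs(W[...,2]-.14)<.008); P=W[k]; print("z~140",k.sum(), (cv2.boxPoints(cv2.minAreaRect((P[:,:2]*1000).astype(np.float32)))).round().tolist())
for uv in((268,197),(265,200),(240,240),(200,302),(163,362)): print(uv,W[uv[1],uv[0]].round(3))
E
```

```text
top0 [ 363  176   74   39 1558] rect [[585.0, -377.0], [632.0, -391.0], [678.0, -241.0], [630.0, -227.0]] [156.  50.]
   z near [ 585. -377.] 0.0307
   z near [ 632. -391.] 0.0299
   z near [ 678. -241.] 0.0071
   z near [ 630. -227.] 0.0076
top0 [ 327  233   53   50 1189] rect [[438.0, -236.0], [474.0, -267.0], [553.0, -176.0], [517.0, -144.0]] [121.  48.]
   z near [ 438. -236.] 0.0162
   z near [ 474. -267.] 0.0152
   z near [ 553. -176.] 0.0143
   z near [ 517. -144.] 0.0147
scene0 [ 247    0   81   44 1066] rect [[-497.0, 990.0], [-326.0, 962.0], [-237.0, 1522.0], [-408.0, 1549.0]] [566. 174.]
   z near [-497.  990.] 0.0452
   z near [-326.  962.] None
   z near [-237. 1522.] None
   z near [-408. 1549.] 0.0051
scene0 [462  34  31  21 441] rect [[355.0, 1393.0], [378.0, 1321.0], [493.0, 1358.0], [469.0, 1430.0]] [120.  76.]
   z near [ 355. 1393.] 0.0443
   z near [ 378. 1321.] None
   z near [ 493. 1358.] None
   z near [ 469. 1430.] 0.0423
scene0 [258 271  55  27 927] rect [[429.0, -221.0], [469.0, -269.0], [565.0, -190.0], [525.0, -141.0]] [125.  63.]
   z near [ 429. -221.] 
[... 2531 characters left out ...]
), (382, 73, 622, 52, 1), (387, 62, 638, 46, 13), (392, 92, 644, 66, 0), (397, 98, 654, 75, -1), (402, 98, 665, 79, 0)]
244 [(372, 97, 605, 28, 2), (377, 97, 615, 38, -1), (382, 99, 625, 46, -3), (387, 100, 637, 50, 0), (392, 97, 647, 59, -3), (397, 97, 660, 60, 2), (402, 96, 669, 73, -4)]
247 [(372, 98, 610, 20, 0), (377, 99, 622, 24, 2), (382, 97, 633, 30, 3), (387, 99, 643, 38, 1), (392, 98, 653, 45, 1), (397, 98, 664, 51, 1), (402, 98, 675, 60, -1)]
z~140 7231 [[100.0, -23.0], [707.0, -48.0], [721.0, 311.0], [114.0, 335.0]]
(268, 197) [ 0.604 -0.04   0.139]
(265, 200) [ 0.599 -0.034  0.139]
(240, 240) [0.524 0.013 0.133]
(200, 302) [ 0.439 -0.152  0.992]
(163, 362) [ 0.282  0.2   -0.001]
```

View pics/c1.png

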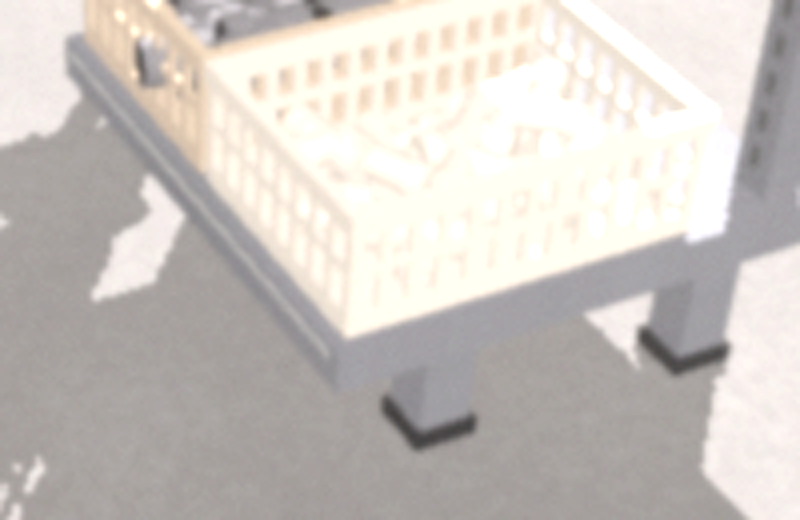

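```bash
cat >> h.py <<'E'
def ray(s,u,v,z,pose=None):
    T=s["pose"] if pose is None else pose
    d=T[:3,:3]@[(u-s["cx"])/s["fx"],(v-s["cy"])/s["fy"],1]; o=T[:3,3]
    return (o+d*(z-o[2])/d[2])*1000
E
python3 - <<'E'
from h import *
t=load("top0");s=load("scene0")
A=ray(t,271,195,.14);B=ray(t,160,366,.14);print("lip top",A.round(),B.round(),np.linalg.norm(A-B))
# line fit of lip edge in top: dark/edge search
y=(B-A)[:2]/np.linalg.norm((B-A)[:2]); x=np.array([y[1],-y[0]]);print("y",y,"x",x,"yaw x",np.degrees(np.arctan2(x[1],x[0])))
print("origin from corner",(A[:2]+80*x+50*y).round())
for uv in((364.2,225.6),(362,214)): print("scene corner under/top",ray(s,*uv,.11).round(),ray(s,*uv,.14).round())
N=ray(s,384.5,241.2,.013);L=ray(s,376.3,232.5,.013);R=ray(s,398.8,237.8,.013)
print(N.round(),L.round(),R.round(),np.linalg.norm(N-L),np.linalg.norm(N-R)); print("origin foot",((N+L)/2).round(), "dir NR",np.degrees(np.arctan2(*(R-N)[1::-1])))
# deck cloud top front face line: z 0.112..0.138 points from scene
W=cloud(s);k=(abs(W[...,2]-.125)<.01)&(W[...,0]>.2)&(W[...,0]<.64)&(W[...,1]<.4)&(W[...,1]>-.1); k[:,:300]=0;k[:,372:]=0
P=W[k][:,:2]; print(k.sum(), cv2.fitLine((P*1000).astype(np.float32),cv2.DIST_HUBER,0,.01,.01).ravel())
E
```

```text
lip top [608. -46. 140.] [297. 155. 140.] 369.8379780856075
y [-0.84041945  0.54193648] x [0.54193648 0.84041945] yaw x 57.184439188295265
origin from corner [609.  49.]
scene corner under/top [609. -36. 110.] [624. -68. 140.]
scene corner under/top [585.  -0. 110.] [601. -34. 140.]
[633.  42.  13.] [600.  62.  13.] [658.  73.  13.] 37.98374386346064 39.65437569809623
origin foot [616.  52.  13.] dir NR 49.98232210462151
459 [  0.8365717   -0.54785746 481.0214      41.16302   ]
```

```bash
python3 -m pendant '[[[-15,-55,25,0,0,0],[-30,-110,50,0,0,0],[-45,-165,75,0,0,0],[-60,-220,100,0,0,0],[-62,-247,105,0,0,0],[-62,-247,105,0,0,0]]]'
python3 - <<'E'
from h import *
t=load("top0");W=cloud(t)
for k in((W[...,2]>.235),):
    k=k&(W[...,2]<.6); P=(W[k][:,:2]*1000)-[612,51]; x=P@[.548,.837]; y=P@[-.837,.548]; print("above 235mm: rack x min pct",np.percentile(x,[0,.5,2,10]).round(),"y",np.percentile(y,[1,99]).round(), "zmax",np.percentile(W[k][:,2],99.5))
m=t["pixels"]
hs=cv2.cvtColor(m,cv2.COLOR_RGB2HSV)
for n,(a,b,c,d) in {"elbow":(85,155,300,350),"carton":(290,408,400,476)}.items():
    P=W[a:b,c:d].reshape(-1,3);P=P[P[:,2]>.02]*1000;print(n,P.min(0).round(),P.max(0).round())
E
```

```text
clock: 0.85
tool_pos: [0.1034, 0.4061, 0.3328]
orientation: [179.9, 0.2, -104.1]
force: [0.3, 0.8, 0.1]
opening: 0.0877
above 235mm: rack x min pct [38. 39. 39. 46.] y [-45. 313.] zmax 0.449832285380929
elbow [ 439. -191.   20.] [ 843. -109.  992.]
carton [ 200. -432.   20.] [ 439. -152.  992.]
```

```bash
python3 -m pendant '[[[0,0,55,0,0,0],[0,0,110,0,0,0],[0,0,165,0,0,0],[0,0,170,0,0,0],[0,0,170,0,0,0]]]'
```

```text
clock: 1.48
tool_pos: [0.1034, 0.4081, 0.5006]
orientation: [-180.0, -0.1, -104.2]
force: [-0.1, 0.9, -1.1]
opening: 0.0878
```

```bash
python3 -m pendant '[[[41,-12,0,0,0,-6],[81,-30,0,0,0,-12],[120,-51,0,0,0,-18],[156,-76,0,0,0,-24],[189,-105,0,0,0,-30],[219,-137,0,0,0,-36],[245,-172,0,0,0,-42],[268,-210,0,0,0,-48],[286,-250,0,0,0,-54],[301,-291,0,0,0,-60]]]'
python3 -m pendant '[[[10,-55,0,0,0,-6],[16,-110,0,0,0,-12],[20,-165,0,0,0,-18],[30,-220,0,0,0,-24],[50,-270,-20,0,0,-30],[80,-310,-60,0,0,-33],[110,-340,-100,0,0,-33],[115,-340,-130,0,0,-33],[115,-340,-130,0,0,-33]]]'
```

```text
clock: 2.72
tool_pos: [0.405, 0.1151, 0.4995]
orientation: [-179.9, -0.2, -164.4]
force: [0.0, 0.4, 0.1]
opening: 0.0876
clock: 3.85
tool_pos: [0.5183, -0.2237, 0.3668]
orientation: [-179.9, -0.5, 162.7]
force: [-0.4, 0.4, 0.0]
opening: 0.0878
```

```bash
python3 -m pendant '[[[10,-40,-35,8.8,-2.7,0],[20,-80,-70,17.5,-5.4,0],[30,-120,-105,26.3,-8,0],[40,-160,-140,35,-10.7,0],[50,-200,-175,43.8,-13.4,0],[63,-250,-210,52.6,-16.1,0],[63,-250,-245,52.6,-16.1,0],[63,-250,-245,52.6,-16.1,0],[63,-250,-245,52.6,-16.1,0]]]'
python3 - <<'E'
from h import *
from scipy.spatial.transform import Rotation as Ro
o=get_obs();print(o["tool_pos"],o["orientation"],o["joint_pos"].round())
s=save("wrist","w1"); T=np.eye(4);T[:3,:3]=Ro.from_euler("xyz",o["orientation"],degrees=True).as_matrix();T[:3,3]=o["tool_pos"]
T=T@s["tool_from_camera"]; s["pose"]=T; pickle.dump(s,open("pics/w1.pkl","wb")); print(T.round(3))
W=cloud(s)
hsv=cv2.cvtColor(s["pixels"],cv2.COLOR_RGB2HSV)
m=((hsv[...,0]>8)&(hsv[...,0]<25)&(hsv[...,1]>70)&(W[...,2]<.05)&(W[...,2]>-.02)&(s["depth"]>0)).astype(np.uint8)
m=cv2.morphologyEx(m,cv2.MORPH_OPEN,np.ones((5,5)))
n,l,st,c=cv2.connectedComponentsWithStats(m)
for i in range(1,n):
    if st[i,4]<800: continue
    P=W[l==i];P=P[P[:,2]>.004]; r=cv2.minAreaRect((P[:,:2]*1000).astype(np.float32)); print(st[i],np.round(cv2.boxPoints(r)).tolist(),np.round(r[1]),P[:,2].max())
E
```

```text
clock: 4.97
tool_pos: [0.5838, -0.4737, 0.1315]
orientation: [125.2, 0.2, 163.0]
force: [0.5, 0.1, 0.9]
opening: 0.0873
[ 0.5838289  -0.4737266   0.13148777] [1.25245631e+02 1.57108486e-01 1.63007637e+02] [ -49.   52.   42.  -47. -109.   28.]
[[-0.956  0.098  0.275  0.533]
 [ 0.292  0.325  0.899 -0.636]
 [-0.001  0.941 -0.34   0.164]
 [ 0.     0.     0.     1.   ]]
[ 301  170   51   61 2737] [[585.0, -372.0], [628.0, -387.0], [676.0, -248.0], [633.0, -233.0]] [147.  46.] 0.02832421943020841
[ 405  204   95   43 1924] [[437.0, -236.0], [471.0, -268.0], [552.0, -179.0], [517.0, -148.0]] [120.  47.] 0.012894697691172852
```

View pics/w1.png

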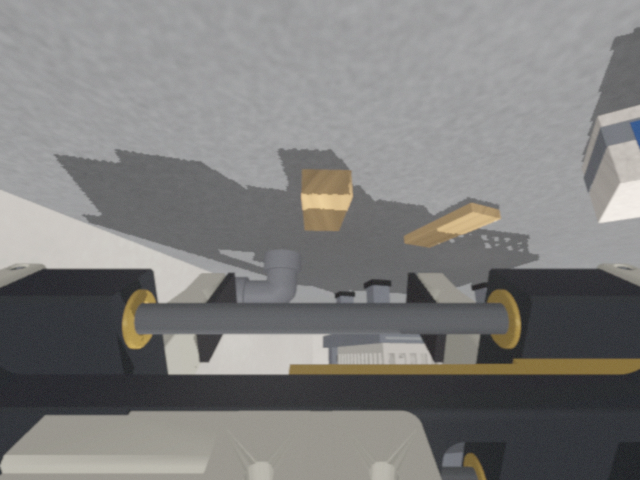

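```bash
python3 -m pendant '[[[5,24,-29,0,0,0],[9,47,-58,0,0,0],[9,47,-58,0,0,0],[17,73,-77,0,0,0],[25,99,-96,0,0,0],[31,116,-108,0,0,0],[34,125,-114,0,0,0],[34,125,-114,0,0,0],[34,125,-114,0,0,0]]]'
python3 - <<'E'
from h import *
print(get_obs()["force"],get_obs()["moment"]); save("scene","s2")
im=cv2.imread("pics/s2.png")[230:430,180:440]; cv2.imwrite("pics/c2.png",cv2.resize(im,None,fx=3,fy=3,interpolation=cv2.INTER_CUBIC))
E
```

```text
clock: 6.15
tool_pos: [0.6166, -0.3498, 0.0133]
orientation: [125.1, -0.1, 162.9]
force: [0.8, -0.3, 0.2]
opening: 0.0879
[ 0.78472269 -0.2750549   0.16714674] [-2.55804779  0.70958907  0.03419732]
```

View pics/c2.png

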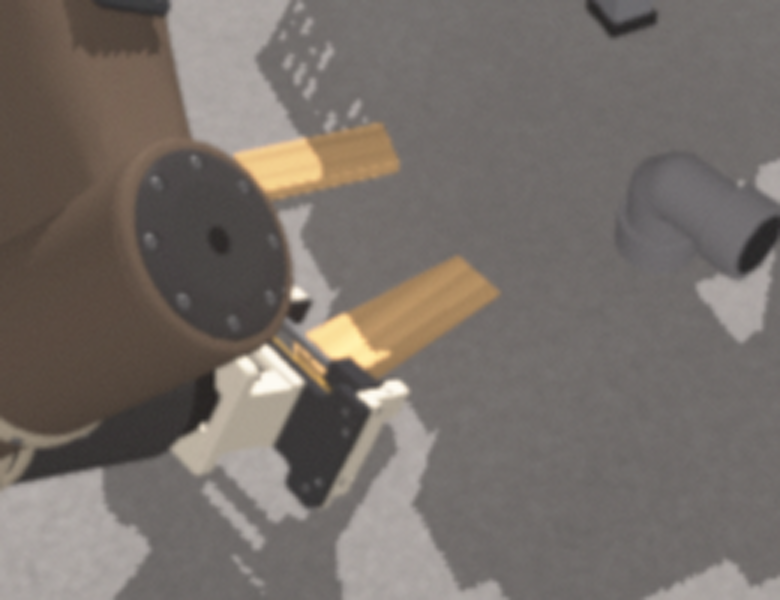

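```bash
python3 -m pendant '[[[0,0,0,0,0,0],[0,0,0,0,0,0],[0,0,0,0,0,0],[0,0,0,0,0,0],[0,0,0,0,0,0],[0,0,0,0,0,0]]]' 1
python3 -m pendant '[[[0,0,20,0,0,0],[0,0,50,0,0,0],[0,0,80,0,0,0],[0,0,80,0,0,0]]]'
python3 - <<'E'
from h import *
from scipy.spatial.transform import Rotation as Ro
t=save("scene","s3"); W=cloud(t); im=cv2.imread("pics/s3.png")[200:420,180:440]; cv2.imwrite("pics/c3.png",cv2.resize(im,None,fx=2.5,fy=2.5))
E
```

```text
clock: 6.95
tool_pos: [0.6166, -0.3487, 0.0125]
orientation: [125.0, -0.1, 162.9]
force: [-0.1, -0.6, 0.8]
opening: 0.0464
clock: 7.45
tool_pos: [0.618, -0.3502, 0.0987]
orientation: [125.2, 0.3, 162.9]
force: [1.2, 0.0, -0.4]
opening: 0.046
```

View pics/c3.png

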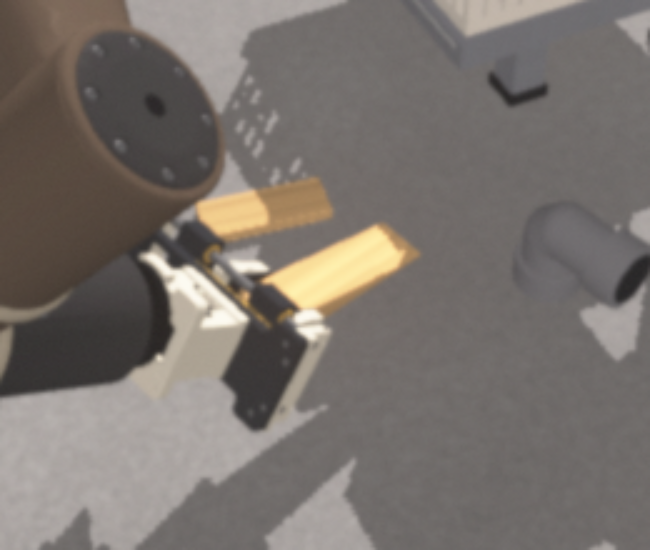

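```bash
python3 -m pendant '[[[-40,20,0,0,0,-3],[-80,60,0,0,0,-6],[-100,115,0,0,0,-9],[-105,165,0,0,0,-12],[-104,215,-10,0,0,-14],[-102,252,-30,0,0,-16],[-102,252,-45,0,0,-16],[-102,252,-45,0,0,-16],[-102,252,-45,0,0,-16]]]'
python3 - <<'E'
from h import *
s=save("scene","s4"); t=save("top","t4"); W=cloud(s); print(get_obs()["tool_pos"],get_obs()["orientation"])
for f,q in(("s4",s),("t4",t)):
    W=cloud(q);hsv=cv2.cvtColor(q["pixels"],cv2.COLOR_RGB2HSV)
    m=((hsv[...,0]>8)&(hsv[...,0]<25)&(hsv[...,1]>70)&(hsv[...,2]>60)&(W[...,2]<.09)&(W[...,2]>.0)&(W[...,1]<.3)).astype(np.uint8)
    n,l,st,c=cv2.connectedComponentsWithStats(cv2.morphologyEx(m,cv2.MORPH_OPEN,np.ones((3,3))))
    for i in range(1,n):
        if st[i,4]<150: continue
        P=W[l==i]*1000;r=np.array([P[:,0]-612,P[:,1]-51]); x=np.array([.548,.837])@r;y=np.array([-.837,.548])@r
        print(f,st[i],"rack x",np.percentile(x,[1,99]).round(),"y",np.percentile(y,[1,99]).round())
        for lo in range(-240,40,25):
            k=(x>lo)&(x<lo+25)
            if k.sum()>10: print("  x",lo+12,"y mid",((np.percentile(y[k],2)+np.percentile(y[k],98))/2).round(1),"z med",np.median(P[k,2]).round(1))
im=cv2.imread("pics/s4.png")[150:350,230:490]; cv2.imwrite("pics/c4.png",cv2.resize(im,None,fx=3,fy=3,interpolation=cv2.INTER_CUBIC))
E
```

```text
clock: 8.62
tool_pos: [0.515, -0.0977, 0.0478]
orientation: [125.0, -0.1, 146.9]
force: [-0.5, 0.5, -0.5]
opening: 0.046
[ 0.51503727 -0.09761565  0.04794767] [ 1.24996436e+02 -8.80108370e-02  1.46846528e+02]
s4 [311 232  54  23 755] rack x [-184.  -57.] y [-27.  23.]
  x -178 y mid -1.3 z med 58.6
  x -153 y mid -2.6 z med 53.1
  x -128 y mid -3.3 z med 49.2
  x -103 y mid -3.2 z med 45.3
  x -78 y mid -4.9 z med 41.6
  x -53 y mid -4.7 z med 38.4
s4 [258 275  55  23 790] rack x [-338. -221.] y [-74. -15.]
  x -228 y mid -59.7 z med 11.5
t4 [ 254  211   66   54 1488] rack x [-206.  -68.] y [-24.  22.]
  x -203 y mid 0.2 z med 61.3
  x -178 y mid -0.5 z med 57.6
  x -153 y mid -1.0 z med 53.1
  x -128 y mid -1.6 z med 49.0
  x -103 y mid -2.5 z med 45.0
  x -78 y mid -3.0 z med 40.7
```

View pics/c4.png

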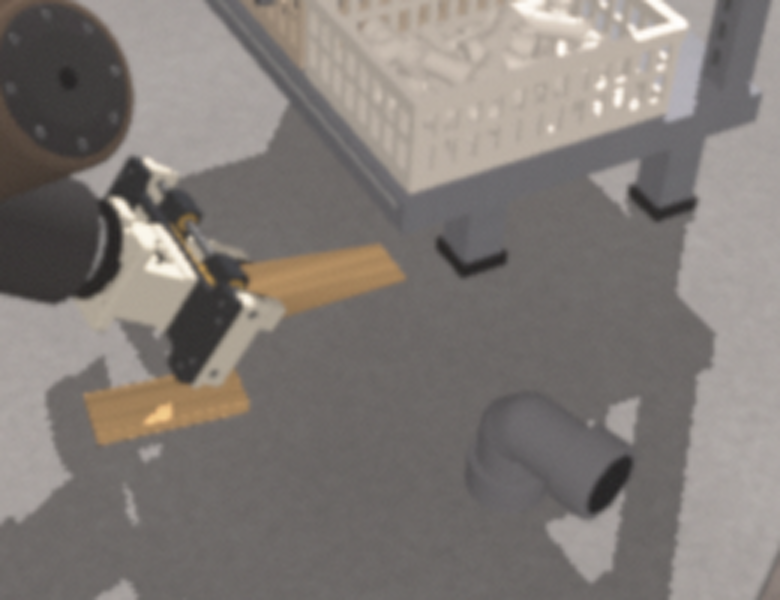

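```bash
python3 -m pendant '[[[7,15,0,0,0,0.8],[17,30,0,0,0,1.5],[26,42,0,0,0,1.5],[26,42,-12,0,0,1.5],[26,42,-24,0,0,1.5],[26,42,-31,0,0,1.5],[26,42,-34,0,0,1.5],[26,42,-34,0,0,1.5],[26,42,-34,0,0,1.5]]]'
python3 -m pendant '[[[3,4,0,0,0,0],[5,8,0,0,0,0],[8,12,0,0,0,0],[10,15,0,0,0,0],[11,17,0,0,0,0],[11,17,0,0,0,0]]]'
```

```text
clock: 9.85
tool_pos: [0.5407, -0.0549, 0.0138]
orientation: [125.0, -0.1, 148.4]
force: [-0.6, 0.3, -0.7]
opening: 0.0463
clock: 10.6
tool_pos: [0.5516, -0.0374, 0.0135]
orientation: [125.0, -0.2, 148.4]
force: [-0.3, -0.1, -0.4]
opening: 0.0463
```

```bash
python3 -m pendant '[[[2,3,-1,0,0,0],[4,7,-1,0,0,0],[7,10,-1,0,0,0],[9,13,-1,0,0,0],[11,17,-1,0,0,0],[11,17,-1,0,0,0]]]'
python3 - <<'E'
from h import *
s=save("scene","s5"); print(get_obs()["force"],get_obs()["tool_pos"])
im=cv2.imread("pics/s5.png")[170:290,300:460]; cv2.imwrite("pics/c5.png",cv2.resize(im,None,fx=4.5,fy=4.5,interpolation=cv2.INTER_CUBIC))
E
```

```text
clock: 11.35
tool_pos: [0.5626, -0.0203, 0.0126]
orientation: [125.0, -0.1, 148.4]
force: [-0.2, 0.5, -1.4]
opening: 0.0462
[-1.22611772 -0.2122574  -0.68619516] [ 0.56255131 -0.02044096  0.01255856]
```

View pics/c5.png

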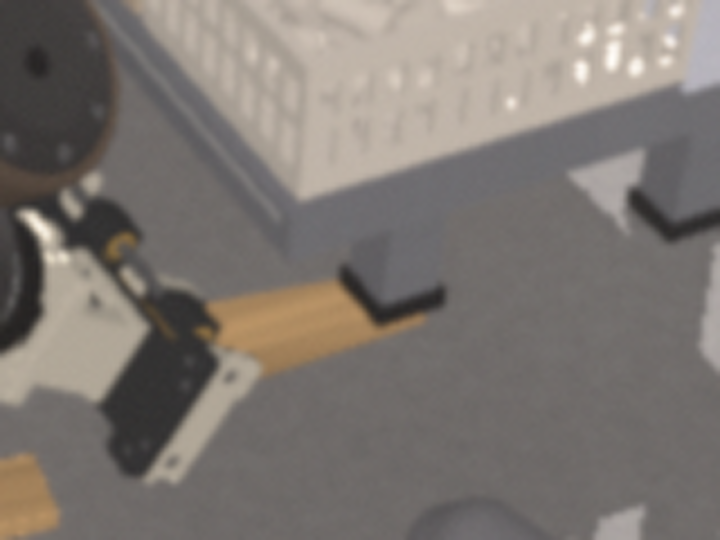

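```bash
for i in 1 2; do python3 -m pendant '[[[2,3,0,0,0,0],[4,6,0,0,0,0],[5.5,8.4,0,0,0,0],[5.5,8.4,0,0,0,0]]]'; done
```

```text
clock: 11.9
tool_pos: [0.5682, -0.012, 0.0126]
orientation: [125.0, -0.1, 148.4]
force: [0.2, 0.5, -1.0]
opening: 0.0459
clock: 12.4
tool_pos: [0.5734, -0.0045, 0.0124]
orientation: [125.1, -0.1, 148.4]
force: [-2.3, -4.4, 0.8]
opening: 0.0458
```

```bash
python3 -m pendant '[[[1.4,2.1,0,0,0,0],[2.7,4.2,0,0,0,0],[2.7,4.2,0,0,0,0]]]'
```

```text
clock: 12.78
tool_pos: [0.5759, -0.0009, 0.0124]
orientation: [125.1, -0.1, 148.4]
force: [-4.4, -8.4, 3.4]
opening: 0.0461
```

```bash
python3 -m pendant '[[[1.4,2.1,0,0,0,0],[2.7,4.2,0,0,0,0],[2.7,4.2,0,0,0,0]]]'
```

```text
clock: 13.15
tool_pos: [0.5786, 0.0027, 0.0123]
orientation: [125.1, -0.0, 148.4]
force: [-5.9, -10.6, 4.2]
opening: 0.0456
```

```bash
python3 -m pendant '[[[1.4,2.1,0,0,0,0],[2.7,4.2,0,0,0,0],[2.7,4.2,0,0,0,0]]]'
```

```text
clock: 13.52
tool_pos: [0.5812, 0.0063, 0.0123]
orientation: [125.2, -0.0, 148.4]
force: [-8.2, -13.2, 7.1]
opening: 0.0456
```

```bash
python3 -m pendant '[[[0,0,0,0,0,0],[0,0,0,0,0,0],[0,0,0,0,0,0],[0,0,0,0,0,0]]]' -1
python3 -m pendant '[[[-9,-14,11,0,0,0],[-18,-27,22,0,0,0],[-31,-48,36,0,0,0],[-40,-62,40,0,0,0],[-40,-62,40,0,0,0]]]'
python3 - <<'E'
from h import *
s=save("scene","s6");t=save("top","t6"); print(get_obs()["force"],get_obs()["tool_pos"])
im=cv2.imread("pics/s6.png")[170:290,300:460]; cv2.imwrite("pics/c6.png",cv2.resize(im,None,fx=4.5,fy=4.5,interpolation=cv2.INTER_CUBIC))
for f,q in(("s6",s),("t6",t)):
    W=cloud(q);hsv=cv2.cvtColor(q["pixels"],cv2.COLOR_RGB2HSV)
    m=((hsv[...,0]>8)&(hsv[...,0]<25)&(hsv[...,1]>70)&(hsv[...,2]>60)&(W[...,2]<.09)&(W[...,2]>.0)&(W[...,1]<.3)).astype(np.uint8)
    n,l,st,c=cv2.connectedComponentsWithStats(cv2.morphologyEx(m,cv2.MORPH_OPEN,np.ones((3,3))))
    for i in range(1,n):
        if st[i,4]<80: continue
        P=W[l==i]*1000;r=np.array([P[:,0]-612,P[:,1]-51]); x=np.array([.548,.837])@r;y=np.array([-.837,.548])@r
        print(f,st[i],"rack x",np.percentile(x,[1,99]).round(),"y",np.percentile(y,[1,99]).round(),"z",np.percentile(P[:,2],[1,99]).round())
E
```

```text
clock: 14.02
tool_pos: [0.5817, 0.009, 0.0125]
orientation: [125.0, -0.2, 148.4]
force: [-0.3, -0.0, -0.5]
opening: 0.0801
clock: 14.65
tool_pos: [0.5414, -0.0548, 0.0531]
orientation: [125.0, -0.1, 148.3]
force: [0.1, 0.2, 0.0]
opening: 0.0878
[-0.07171283  0.91815799 -0.22073519] [ 0.5416913  -0.05341749  0.05254532]
s6 [345 231  59  23 694] rack x [-85.  63.] y [-24.  25.] z [ 1. 30.]
s6 [258 271  55  26 880] rack x [-338. -219.] y [-74. -16.] z [ 1. 16.]
t6 [252 213  20  22 242] rack x [-84. -63.] y [-21.  24.] z [ 2. 29.]
```

View pics/c6.png

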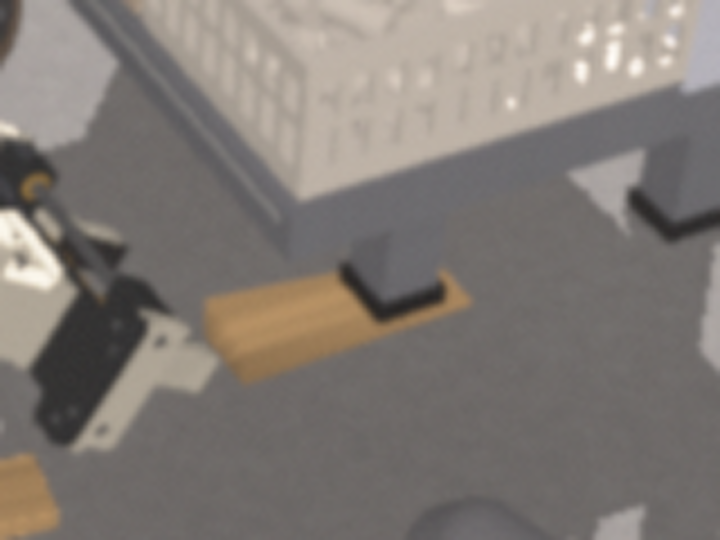

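```bash
python3 -m pendant '[[[0,0,0,0,0,0],[0,0,0,0,0,0],[0,0,0,0,0,0],[0,0,-15,0,0,0],[0,0,-30,0,0,0],[0,0,-39,0,0,0],[0,0,-41,0,0,0],[0,0,-41,0,0,0]]]' 1
python3 -m pendant '[[[4,6,0,0,0,0],[8,12,0,0,0,0],[12,18,0,0,0,0],[14.5,22,0,0,0,0],[14.5,22,0,0,0,0]]]'
```

```text
clock: 15.75
tool_pos: [0.5416, -0.0533, 0.0113]
orientation: [125.0, -0.2, 148.4]
force: [-0.3, -0.4, -0.0]
opening: 0.0129
clock: 16.38
tool_pos: [0.5563, -0.0308, 0.0117]
orientation: [125.0, -0.1, 148.4]
force: [0.1, -0.0, -0.3]
opening: 0.0003
```

```bash
for i in 1 2 3; do python3 -m pendant '[[[1.1,1.7,0,0,0,0],[2.2,3.4,0,0,0,0],[2.2,3.4,0,0,0,0]]]'; done
```

```text
clock: 16.75
tool_pos: [0.5584, -0.0278, 0.0115]
orientation: [125.0, -0.2, 148.4]
force: [-0.9, 0.7, 0.4]
opening: 0.0006
clock: 17.12
tool_pos: [0.5606, -0.0244, 0.0115]
orientation: [125.0, -0.1, 148.4]
force: [0.1, -0.1, -0.2]
opening: 0.0005
clock: 17.5
tool_pos: [0.5616, -0.0231, 0.0112]
orientation: [125.2, -0.1, 148.4]
force: [-9.2, -12.7, 6.3]
opening: 0.0001
```

```bash
python3 -m pendant '[[[1,1.5,0,0,0,0],[1.6,2.5,0,0,0,0],[1.6,2.5,0,0,0,0],[1.6,2.5,0,0,0,0]]]'
```

```text
clock: 18.0
tool_pos: [0.5631, -0.0214, 0.0112]
orientation: [125.2, -0.1, 148.4]
force: [-11.4, -16.0, 9.1]
opening: 0.0003
```

```bash
python3 -m pendant '[[[-5,-8,1,0,0,0],[-15,-23,8,0,0,0],[-25,-40,25,0,0,0],[-40,-62,50,0,0,0],[-55,-85,80,0,0,0],[-60,-92,110,0,0,0],[-60,-92,110,0,0,0],[-60,-92,110,0,0,0]]]'
python3 - <<'E'
from h import *
s=save("scene","s7"); t=save("top","t7");print(get_obs()["force"],get_obs()["clock"])
im=cv2.imread("pics/s7.png")[140:350,230:480]; cv2.imwrite("pics/c7.png",cv2.resize(im,None,fx=2.8,fy=2.8,interpolation=cv2.INTER_CUBIC))
for f,q in(("s7",s),("t7",t)):
    W=cloud(q);hsv=cv2.cvtColor(q["pixels"],cv2.COLOR_RGB2HSV)
    m=((hsv[...,0]>8)&(hsv[...,0]<25)&(hsv[...,1]>70)&(hsv[...,2]>60)&(W[...,2]<.09)&(W[...,2]>.0)&(W[...,1]<.3)).astype(np.uint8)
    n,l,st,c=cv2.connectedComponentsWithStats(cv2.morphologyEx(m,cv2.MORPH_OPEN,np.ones((3,3))))
    for i in range(1,n):
        if st[i,4]<80: continue
        P=W[l==i]*1000;r=np.array([P[:,0]-612,P[:,1]-51]); x=np.array([.548,.837])@r;y=np.array([-.837,.548])@r
        print(f,st[i],"rack x",np.percentile(x,[1,99]).round(),"y",np.percentile(y,[1,99]).round(),"z",np.percentile(P[:,2],[1,99]).round())
E
```

```text
clock: 19.0
tool_pos: [0.5041, -0.1109, 0.1221]
orientation: [125.0, -0.1, 148.3]
force: [0.3, 0.1, -1.0]
opening: 0.0003
[0.767726   0.2831761  0.17880632] 19.1
s7 [346 231  59  23 704] rack x [-83.  66.] y [-24.  23.] z [ 1. 29.]
s7 [259 271  54  27 897] rack x [-338. -219.] y [-74. -16.] z [ 1. 16.]
t7 [252 213  19  22 224] rack x [-82. -63.] y [-21.  24.] z [ 0. 29.]
```

View pics/c7.png

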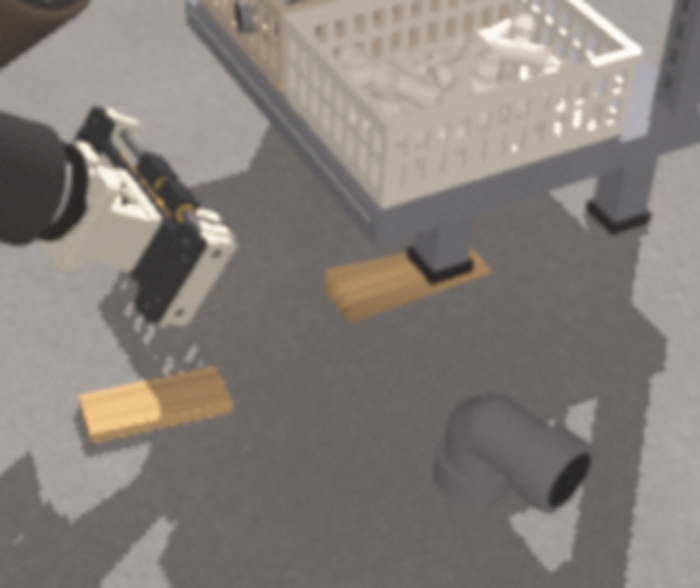

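The last picture shows the wedge flat and jammed under the foot, at about (405,285) in the crop. The toe shows behind the foot, the packer and elbow have not moved, and the gripper is clear.

```bash
python3 -c "
from plant import *
print(close_job())"
```

```text
the job is handed in; nothing more can be done
None
```

The wedge is jammed under the hanging foot and let go, and I handed the job in at about 19 s of the 48 s allowed. I gripped it near the heel with the tool tilted 55°, so the gripper stayed below and in front of the deck lip. I carried it round to the front of the stand and slid it in until the push reached about 15 N. Then I let go and nudged the heel with shut fingers up to about 20 N before backing off.

**Position:** the last pictures put the toe about 65 mm past the foot's front edge. The wedge lay flat, centred to within about 1 mm sideways, and within a few degrees of straight in. The second push moved it in by only about 2–3 mm.

**Bystanders:** the packer had not moved and the elbow looked untouched. I did not re-measure the carton, but the arm never went near it.

**Tightness (inferred, not measured):** I could not measure the force between wedge and foot directly, and the two estimates differ somewhat:
- The distance past first contact suggests about 3 mm of lift, or about 13 N.
- The push force suggests 17–19 N. It is less certain because the tool was also pressing down on the heel by up to about 9 N.

Both estimates are inside the required 5 to 30 N.

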